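Push the varnished tailpiece into the UV cabinet

ROBOT

A 6-joint arm with a two-finger parallel gripper is mounted at the origin on the work surface. World frame = base frame: x ahead of the robot, y to its left, z up, the work surface at z = 0. Lengths are in m, angles in rad, forces in N, time in s.
With the tool pointing down it reaches from about 0.2 to 0.875 m from the base axis. Payload 3.4 kg.
Tool frame: the origin (TCP) lies on the centre line of the jaws, within the pads' length; the fingertips stand 17 mm ahead of it and the grasp point (between the pads) lies 2 mm behind it; z points along the fingers, y is the line along which they close (so a half turn about z gives the same grasp; the last joint's range is limited). The gripper opens to 94 mm and grips with 3 to 60 N. Pads are 16 mm wide; open, the fingers measure 119 mm over their backs; the gripper's body (75 mm by 177 mm) begins 78 mm behind the grasp point.
Start: joints at [-1.296, 0.276, 1.505, -0, 1.361, -0.121], TCP at [0.222, -0.531, 0.222] pointing down, gripper open.
Joint ranges: [-2.89, 2.89], [-0.75, 2.08], [0.22, 2.7], [-1.18, 4.32], [0.11, 2.71], [-2.7, 2.7]. Speed limits (rad/s): [2.57, 2.57, 3.14, 3.14, 3.14, 3.14].

INTERFACE

Orientations are given as a unit quaternion [x, y, z, w].
In Python, from bench import arm gives the robot as it stands.
- The arm moves only by the tool play_rows, never from a script. Its argument "motion" is text: rows parted by semicolons, each of 5 numbers parted by spaces: the shift along the world's x, y, z in units of 0.8 m (1.0 is 0.8 m), then the turn about the world's z in units of 180 degrees (1.0 is 180 degrees), then the opening, from -1 (shut) to 1 (fully open). A call has 1 to 5 rows; each row shifts and turns the commanded pose from where the row before left it; what a row does not reach is not made up. A row lasts 1/12 s, in which the tool goes at most 41.7 mm and 7.16 degrees, less where a joint would pass 70% of its speed; a pose out of reach is approached as far as the arm can. A call with a number of a shift or a turn outside -1 to 1 is refused whole. A call with a gripper value outside its range is refused whole. The fingers move at their own pace and stop on an object; "newtons" is the grip in N (left out, the last holds). Time passes only in rows, so rows that do not move let the fingers close. It gives the time, the measured TCP pose, the force, the opening and the grip force at its end, in the units of the state.
- arm.get_obs(): the state, without advancing time (a new reading comes with each control period).
- arm.grab_frame(name): name is "side" or "top" or "wrist"; returns the picture (420x560x3 uint8, red, green, blue); there is no depth.
- arm.camera_model(name): a dict with "intrinsics" (3x3 intrinsics, pixels), "rvec" (rotation vector, rad) and "tvec" (3), from world to camera coordinates, as OpenCV has them. Camera axes: x right, y down, z forward; pixel columns grow to the right and rows downward; lengths in m; the calibration is good to about 2 mm. A picture is of the moment at which its call begins: read the wrist's pose just before it. camera_model takes no time and is no camera call; for the wrist camera it gives the pose at the moment of the call.
- arm.sign_off(): hands the job in; it is judged then, once.
The state is a dict: "time_s": time; "joints": joint angles; "joint_velocities": joint speeds; "tau": joint torques, N m; "tcp_pos": TCP position; "orientation": TCP orientation; "wrist_force": force on the tool from outside, world axes, zero at the start; "moment": the same for the moment, N m; "opening": opening from 0.0 (shut) to 1.0 (fully open); "finger_force": force on a finger pad.
Only numpy, scipy, OpenCV 4.12 (cv2) and the standard library are available. Lean on these libraries where they do the work, as an engineer would, in place of code of your own. Each camera call takes 0.05 s, during which the arm holds its last target. There are 200 camera calls.

TASK

A freshly varnished violin tailpiece lies in its steel tray on the loading shelf of the UV curing cabinet. Use the wooden push stick to push the tray in through the sprung flap until the flap drops fully shut behind it, then draw the stick out and lay it down on the bench. Do not touch the wet tailpiece, and leave the jar, the bottle and the tin standing where they are.

Things in the scene. Friction and masses are not known exactly. Their poses are not given: they have to be found in the camera images.
- cabinet: Fixed bench-top UV curing cabinet, white steel front, amber clear roof and sides. Origin: on the bench (z=0) under the middle of the flap opening, in the outer front face. Its +x points level into the cabinet (the push direction, roughly world +y), z up. Body x 0 to 250 mm (inner back wall at 244), y -102 to 102, height 204. Front sheet 6 mm thick, solid above and beside the opening.
- gate (a point): Middle of the opening's sill, cabinet point (0, 0, 8) mm, axes as the cabinet. The opening is 108 mm wide (y -54 to 54) and reaches from the steel floor (top at z = 8 mm) up to z = 80 mm. Inside, the same floor with guide rails (inner faces y -50 and 50, x 80 to 240).
- shelf (a point): Middle of the loading shelf's top, cabinet point (-102, 0, 8) mm, axes as the cabinet. The shelf is the steel floor in front of the opening: cabinet x -205 to 0, y -56 to 56, top at z = 8 mm. A guide rail along each side: inner faces at y = -47 and 47 mm, outer at -53 and 53, top at z = 22 mm.
- flap (a joint): Aluminium flap inside the opening, hinged along its top. 0 = hanging shut, positive rad = swung inwards and up, at most 1.45; it cannot swing outwards. A weak spring closes it (0.036 N m shut, 0.08 wide open). The pushed tray lifts it; it then rides on the tray's rim. A stick under it also keeps it up; it slides off the stick drawn straight out.
- hinge (a point): Middle of the flap's hinge line: cabinet point (9, 0, 84) mm, axes as the cabinet. The flap reaches 70 mm down from it (lower edge at z = 14 mm when shut), is 116 mm wide and 3 mm thick. It drops behind the tray only when the tray's rear face is about 70 mm inside the front face (tray centre at cabinet x = 131 mm or more).
- tray: Open steel tray, 120 mm long (its x), 84 mm wide (y), 42 mm high, walls 4 mm, about 0.3 kg; stands on the loading shelf (underside at z = 8 mm) between the rails, with its x along the cabinet's x within a few degrees. Origin: centre of its underside.
- tailpiece: Varnished brown violin tailpiece, 108 mm long, 44 mm wide, 9 mm thick, 30 g, lying loose in the tray on its floor, below the tray's rim; nothing but the tray may touch it. Origin: centre of its underside.
- stick: Pale wooden push stick lying on the bench, 200 mm long along its x axis, 0.12 kg. Origin: on its underside, at mid-length. Handle from x = -100 to -20 mm, 24 mm wide (y), 38 mm high (z 0 to 38); blade from x = -20 to +100 mm, 18 mm wide, 30 mm high (z 0 to 30); the underside is flat throughout. The blade's end face at x = +100 mm is dark.
- jar: Amber glass varnish jar with a white lid, diameter 60 mm, height 70 mm, standing on the bench to the right of the loading shelf as seen looking into the cabinet. Origin: centre of its underside.
- bottle: Dark brown bottle with a black cap, diameter 64 mm, height 150 mm, standing beyond the cabinet's right side. Origin: centre of its underside.
- tin: Low round metal tin with a paper label, diameter 76 mm, height 55 mm, standing on the far side of the bench. Origin: centre of its underside.
Things that resemble listed ones, but are neither listed nor needed, are in the scene too. Of the things that look like the stick, the middle-sized one is meant.

How it is judged:
By the outcome, as a careful person would: the job done as asked, in the order asked, and still so for the second after the job is handed in, with the robot touching nothing.
It also fails if it takes over 51 s, if anything falls off the work surface, if the arm or the gripper's body presses on something with over 40 N, if the wrist force passes 120 N, or if a joint passes its speed limit or range.

## Working session

There is one attempt and no reset: what is moved stays moved. The work goes in short steps, Python scripts to look and compute and a tool call to move; the robot and the scene stay as the last step left them, time stands still between calls to the robot, and variables do not carry over. Pictures are saved under pics/ and viewed, at most 10 in all, crops included, and the job is handed in when it is done.

Besides the shell and the picture viewer there is one more tool, called after ">>>" by a JSON object that holds its "api" and its "payload". play_rows: Moves the arm, as the interface text tells. Shifts and turns lie within -1 to 1; 1 stands for 0.8 m of shift or 180 degrees of turn. Its arguments: {"type":"object","properties":{"motion":{"type":"string"},"newtons":{"type":"number"}},"required":["motion"]}

```bash
mkdir -p pics
cat > h.py <<'E'
import numpy as np, cv2
from bench import arm
def cam(n):
    m=arm.camera_model(n); R=cv2.Rodrigues(np.array(m["rvec"],float))[0]
    return np.array(m["intrinsics"],float),R,np.array(m["tvec"],float).ravel()
def grab(n,f=None):
    im=cv2.cvtColor(arm.grab_frame(n),cv2.COLOR_RGB2BGR)
    if f: cv2.imwrite('pics/'+f,im)
    return im
def ray(c,px,z):
    K,R,t=c; o=-R.T@t; px=np.atleast_2d(np.array(px,float))
    d=(R.T@np.linalg.inv(K)@np.c_[px,np.ones(len(px))].T).T
    return o+d*((z-o[2])/d[:,2])[:,None]
def proj(c,P):
    K,R,t=c; q=(K@(R@np.atleast_2d(P).T+t[:,None])).T
    return q[:,:2]/q[:,2:]
E
python3 - <<'E'
from h import *
a=grab('top','top.png');b=grab('side','side.png')
cv2.imwrite('pics/two.png',cv2.resize(np.hstack([a,b]),(800,300)))
for n in('top','side'):
    K,R,t=cam(n);print(n,K[0],(-R.T@t).round(3),R.round(2).tolist())
E
```

```text
top [481.29628158   0.         283.34979815] [ 0.414 -0.175  1.315] [[-0.0, -1.0, 0.02], [-1.0, 0.0, -0.09], [0.09, -0.02, -1.0]]
side [452.82645573   0.         277.97165527] [0.543 0.619 1.14 ] [[-1.0, 0.02, 0.01], [0.01, 0.79, -0.62], [-0.02, -0.62, -0.79]]
```

View pics/top.png

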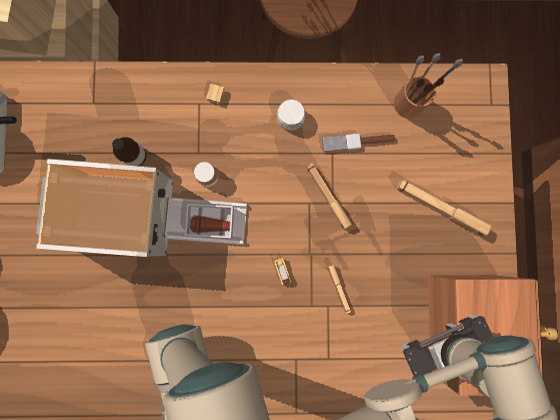

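View pics/side.png

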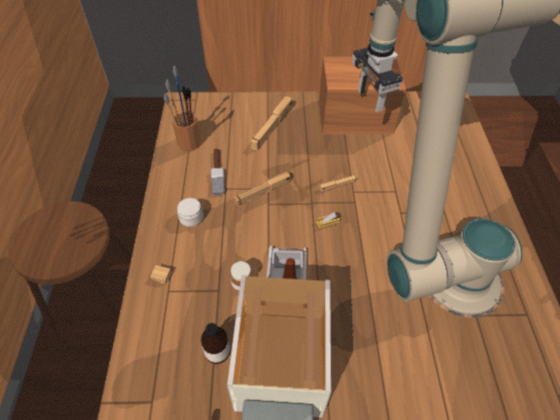

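The top view shows three stick-like things: large at (445,208), middle at (330,197) and small at (341,289). The middle one (~74 px, about 0.2 m) is the target. The brush at (358,142) and the blade-like item at (282,271) are different things. The tray is at (212,221) on the shelf, the cabinet lies to its left (+y), and the jar is at (205,173). In the side view the stick is at (264,188).

Run:
```python
from h import *
t=cv2.imread('pics/top.png');s=cv2.imread('pics/side.png')
A=cv2.resize(t[155:240,295:365],None,fx=5,fy=5,interpolation=2)
B=cv2.resize(t[150:265,145:260],(425,425),interpolation=2)
cv2.imwrite('pics/crop.png',np.hstack([A,B]))
o=arm.get_obs();print(o['tcp_pos'],o['orientation'],o['opening'])
for n,im,box in(('top',t,(295,155,365,240)),('side',s,(228,165,300,210))):
    c=cam(n);x0,y0,x1,y1=box
    h=cv2.cvtColor(im,cv2.COLOR_BGR2HSV)[y0:y1,x0:x1]
    for thr in(175,190,205):
        m=((h[...,2]>thr)&(h[...,0]<30)).astype(np.uint8)
        k,l,st,ce=cv2.connectedComponentsWithStats(m);i=1+st[1:,4].argmax()
        p=np.argwhere(l==i)[:,::-1]+[x0,y0]
        r=cv2.minAreaRect(p.astype(np.float32));bp=cv2.boxPoints(r)
        print(n,thr,st[i,4],r,'\n',ray(c,bp,0.034)[:,:2].round(4).tolist())
```

```text
[ 0.221541   -0.53010287  0.22170527] [ 9.80479549e-01  1.96619465e-01 -7.17679992e-05 -7.97051937e-04] 0.9986239289028742
top 175 1385 ((349.0, 178.0), (46.0, 30.0), 90.0) 
 [[0.6736, -0.3425], [0.6737, -0.4241], [0.5483, -0.4218], [0.5483, -0.3409]]
top 190 439 ((329.5337219238281, 197.3539581298828), (67.7338638305664, 7.101986408233643), 57.9946174621582) 
 [[0.631, -0.2732], [0.6413, -0.2896], [0.486, -0.3844], [0.4759, -0.3681]]
top 205 383 ((329.73529052734375, 197.058837890625), (67.39894104003906, 6.688445091247559), 59.03623962402344) 
 [[0.6328, -0.2758], [0.6422, -0.2914], [0.4859, -0.3829], [0.4767, -0.3673]]
side 175 343 ((260.1120910644531, 177.09483337402344), (22.322097778320312, 53.70433807373047), 66.80140686035156) 
 [[0.6679, -0.3652], [0.5051, -0.4595], [0.4783, -0.3662], [0.6364, -0.2788]]
side 190 109 ((275.3000183105469, 179.10000610351562), (4.919349670410156, 27.280029296875), 63.43495178222656) 
 [[0.567, -0.3402], [0.4867, -0.3927], [0.48, -0.3731], [0.5599, -0.3215]]
side 205 66 ((277.5000305175781, 177.99998474121094), (4.0249223709106445, 20.57182502746582), 63.43495178222656) 
 [[0.5496, -0.3494], [0.4888, -0.3891], [0.4833, -0.3732], [0.5438, -0.334]]
```

View pics/crop.png

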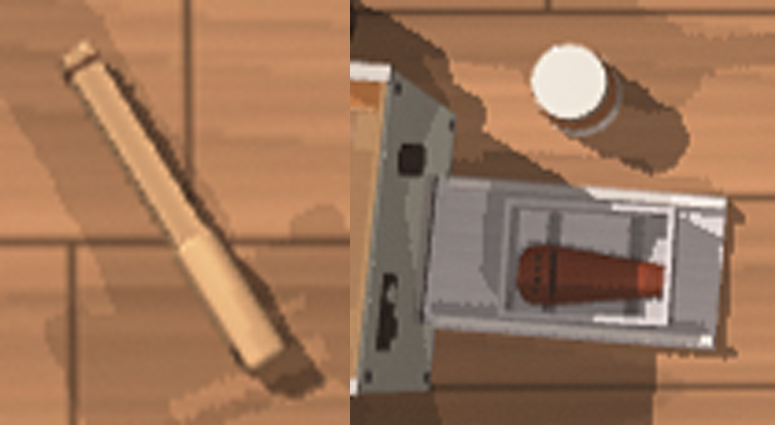

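The crop shows the middle stick with its handle at lower right (thick end near top px (348,227)) and its blade tip at about (311,164). The tray's rear wall is at about (236,221), with the tailpiece inside it. I choose the middle stick and move above its handle for a close check.

>>> {"api": "play_rows", "payload": {"motion": "0.044 0.026 0 0.0055 1;0.044 0.026 0 0.0055 1;0.044 0.026 0 0.0055 1;0.044 0.026 0 0.0055 1;0.044 0.026 0 0.0055 1", "newtons": 30}}

```text
time_s: 0.52
tcp_pos: [0.3988, -0.4253, 0.2221]
orientation: [0.971, 0.239, -0.0, -0.0]
wrist_force: [0.1, 0.3, 0.4]
opening: 1.003
finger_force: 0.0
```

>>> {"api": "play_rows", "payload": {"motion": "0.044 0.026 0 0.0055 1;0.044 0.026 0 0.0055 1;0.044 0.026 0 0.0055 1;0 0 0 0 1"}}

```text
time_s: 0.85
tcp_pos: [0.5092, -0.3596, 0.2216]
orientation: [0.964, 0.267, 0.002, -0.001]
wrist_force: [-0.8, -0.6, 0.4]
opening: 1.002
finger_force: 0.0
```

Run:
```python
from h import *
o=arm.get_obs();c=cam('wrist');w=grab('wrist','w1.png');np.savez('w1.npz',K=c[0],R=c[1],t=c[2])
print(o['time_s'],o['tcp_pos'],o['orientation'],o['wrist_force'])
print((-c[1].T@c[2]).round(3),c[1].round(2).tolist())
c=cam('top');f=lambda X,Y:(145+(X-350)/3.696-.4,150+Y/3.696-.4)
for nm,z,pts in(('rail',.022,[(440,178),(727,198),(432,325),(715,352)]),('tray rim',.05,[(668,207),(671,325),(506,199),(506,314)])):
    print(nm,ray(c,[f(*p) for p in pts],z)[:,:2].round(4).tolist())
print('roof',ray(c,[(50,161),(159,169),(38,248),(155,255)],.204)[:,:2].round(4).tolist())
```

```text
0.85 [ 0.50916957 -0.3595629   0.22164717] [ 0.96366225  0.26711271  0.00218017 -0.00105476] [-0.75951655 -0.61872086  0.4038319 ]
[ 0.571 -0.322  0.384] [[0.52, -0.86, -0.0], [-0.83, -0.5, 0.25], [-0.21, -0.13, -0.97]]
rail [[0.5587, 0.1024], [0.5439, -0.1061], [0.4519, 0.1062], [0.4319, -0.0979]]
tray rim [[0.5347, -0.0656], [0.4507, -0.0683], [0.5405, 0.0494], [0.4587, 0.0482]]
roof [[0.6241, 0.3387], [0.6056, 0.0876], [0.4236, 0.3576], [0.4069, 0.0927]]
```

View pics/w1.png

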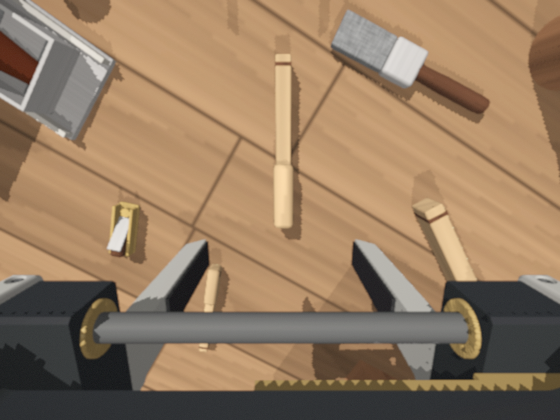

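The wrist view confirms the choice: the blade tip is at (283,54), the blade/handle step at (283,166) and the handle end at (283,227), with the shelf end at upper left, corners about (113,63) and (70,138).

Run:
```python
from h import *
d=np.load('w1.npz');c=(d['K'],d['R'],d['t'])
im=cv2.imread('pics/w1.png');h=cv2.cvtColor(im,cv2.COLOR_BGR2HSV)
print(h[100:104:2,262:304:3].tolist())
for y in(54,80,120,150,175,200,220):
    v=h[y,255:315,2].astype(int);g=np.diff(v);print(y,255+g.argmax(),255+g.argmin(),v.max())
tip=ray(c,[(283.,54.)],.03)[0];st=ray(c,[(283.5,166)],.038)[0];e=ray(c,[(283.5,224)],.038)[0];e2=ray(c,[(283.5,229)],.0)[0]
print(tip,st,e,e2,np.linalg.norm((tip-e)[:2]),np.linalg.norm((st-e)[:2]))
v=tip-e;print(np.degrees(np.arctan2(v[1],v[0])))
print('rail end',ray(c,[(113,63),(70,138)],.022)[:,:2])
```

```text
[[[15, 105, 189], [15, 105, 189], [16, 105, 187], [15, 104, 188], [16, 104, 189], [18, 84, 227], [17, 87, 224], [17, 86, 223], [18, 84, 229], [17, 87, 223], [15, 113, 126], [14, 110, 125], [14, 112, 132], [15, 104, 191]], [[15, 105, 190], [15, 104, 189], [15, 105, 187], [15, 106, 188], [16, 103, 190], [18, 84, 227], [18, 85, 224], [18, 85, 224], [18, 84, 229], [17, 86, 223], [14, 112, 123], [14, 114, 125], [14, 112, 127], [15, 104, 188]]]
54 275 289 221
80 297 290 231
120 298 290 232
150 298 290 234
175 297 292 250
200 300 292 248
220 274 291 244
[ 0.65011355 -0.27767792  0.03      ] [ 0.54658137 -0.34096294  0.038     ] [ 0.48575856 -0.37782173  0.038     ] [ 0.47023954 -0.38769563  0.        ] 0.19246128379678468 0.07111951216853406
31.35454088728264
rail end [[ 0.54469064 -0.11638788]
 [ 0.4414556  -0.10439151]]
```

>>> {"api": "play_rows", "payload": {"motion": "-0.005 -0.0085 -0.05 0.002 1;0 0 -0.05 0 1;0 0 -0.05 0 1;0 0 -0.05 0 1;0 0 -0.047 0 1", "newtons": 40}}

```text
time_s: 1.32
tcp_pos: [0.4974, -0.3713, 0.0229]
orientation: [0.964, 0.266, -0.001, -0.0]
wrist_force: [0.1, -0.2, 0.2]
opening: 0.997
finger_force: 0.0
```

>>> {"api": "play_rows", "payload": {"motion": "0 0 0 0 -1;0 0 0 0 -1;0 0 0 0 -1;0 0 0 0 -1;0 0 0 0 -1"}}

```text
time_s: 1.73
tcp_pos: [0.4997, -0.3718, 0.0266]
orientation: [0.964, 0.267, 0.001, 0.001]
wrist_force: [0.2, -0.5, -0.1]
opening: 0.679
finger_force: 0.0
```

>>> {"api": "play_rows", "payload": {"motion": "0 0 0 0 -1;0 0 0 0 -1;0 0 0 0 -1;0 0 0 0 -1"}}

```text
time_s: 2.07
tcp_pos: [0.4994, -0.371, 0.0252]
orientation: [0.964, 0.267, 0.0, 0.0]
wrist_force: [0.3, 0.4, -0.0]
opening: 0.4
finger_force: 0.0
```

>>> {"api": "play_rows", "payload": {"motion": "0 0 0 0 -1;0 0 0 0 -1;0 0 0 0 -1;0 0 0 0 -1;0 0 0 0 -1"}}

```text
time_s: 2.48
tcp_pos: [0.4992, -0.3708, 0.0249]
orientation: [0.964, 0.267, -0.0, -0.0]
wrist_force: [-0.7, -0.4, 0.8]
opening: 0.253
finger_force: 40.0
```

>>> {"api": "play_rows", "payload": {"motion": "0 0 0.05 0 -1;0 0 0.05 0 -1;-0.004 0.009 0 0.038 -1;-0.004 0.009 0 0.038 -1;-0.004 0.009 0 0.038 -1"}}

```text
time_s: 2.9
tcp_pos: [0.4898, -0.3495, 0.1056]
orientation: [0.9, 0.437, 0.0, 0.001]
wrist_force: [0.5, 0.5, -1.8]
opening: 0.251
finger_force: 40.0
```

>>> {"api": "play_rows", "payload": {"motion": "-0.004 0.009 0 0.038 -1;-0.004 0.009 0 0.038 -1;-0.004 0.009 0 0.038 -1;-0.004 0.009 0 0.038 -1;-0.004 0.009 0 0.04 -1"}}

```text
time_s: 3.32
tcp_pos: [0.4733, -0.313, 0.1045]
orientation: [0.729, 0.684, -0.0, -0.0]
wrist_force: [0.4, -0.0, -2.2]
opening: 0.253
finger_force: 40.0
```

>>> {"api": "play_rows", "payload": {"motion": "0 0 0 0 -1;0 0 0 0 -1"}}

```text
time_s: 3.48
tcp_pos: [0.4737, -0.3133, 0.1048]
orientation: [0.732, 0.681, -0.0, 0.0]
wrist_force: [0.6, -0.8, -1.5]
opening: 0.253
finger_force: 40.0
```

Run:
```python
from h import *
o=arm.get_obs();c=cam('wrist');w=grab('wrist','w2.png');np.savez('w2.npz',K=c[0],R=c[1],t=c[2])
print(o['time_s'],o['tcp_pos'],o['orientation'],o['wrist_force'],o['opening'])
grab('top','top2.png')
```

```text
3.4833 [ 0.47365005 -0.31330712  0.10476579] [ 7.32270618e-01  6.81013745e-01 -7.05746448e-05  1.28586573e-04] [ 0.6095916  -0.84533065 -1.45237939] 0.25311633442069026
```

View pics/w2.png

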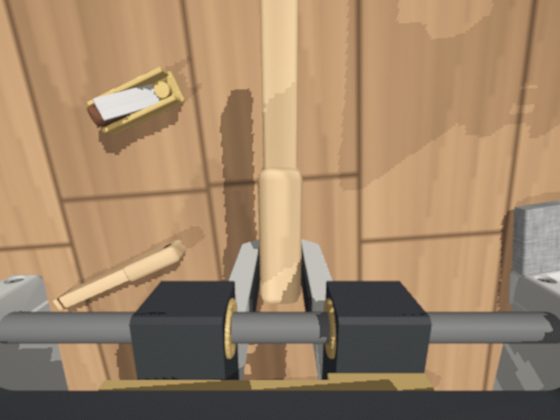

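The stick is held straight in the jaws (centre column ~280), with its step at (281,170). The shelf is out of this view, so I use the top picture.

Run:
```python
from h import *
t=cv2.imread('pics/top2.png');cv2.imwrite('pics/crop2.png',cv2.resize(t[155:275,145:305],None,fx=5,fy=5,interpolation=2))
```

```text
(no output)
```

View pics/crop2.png

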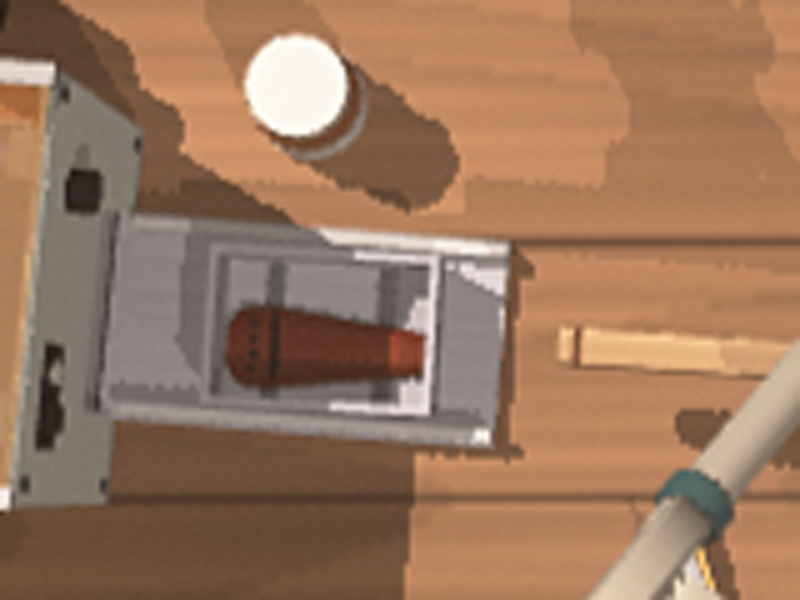

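In the crop the shelf's outer corners are at (510,243) and (495,445), the tray rear rim runs (440,255)–(432,412), and the stick tip is at (558,345).

Run:
```python
from h import *
c=cam('top');f=lambda P:[(145+x/5-.4,155+y/5-.4) for x,y in P]
g=lambda n,z,P:print(n,ray(c,f(P),z)[:,:2].round(4).tolist())
g('shelf',.022,[(510,243),(495,445),(128,215),(103,412)])
g('rear rim outer/inner',.05,[(441,254),(433,414)])
g('front rim',.05,[(210,243),(204,402)])
g('roof front edge',.204,[(57,66),(12,508)])
g('base front',.0,[(142,140),(106,502)])
g('tip top, tip lower edges',.110,[(558,326),(558,362),(750,338),(750,374)])
s=c
for yaw in(85,86,87):
  u=np.array([np.cos(np.radians(yaw)),np.sin(np.radians(yaw))]);n=np.array([-u[1],u[0]])
  for O in([.503,.102],):
    P=[list(O-.205*u+k*n*.053)+[.022] for k in(-1,1)]+[list(O+k*n*.053)+[.022] for k in(-1,1)]+[list(O+k*n*.102)+[.204] for k in(-1,1)]+[list(O+k*n*.102)+[0] for k in(-1,1)]
    print(yaw,((proj(c,P)+.4-[145,155])*5).round().tolist())
```

```text
shelf [[0.5438, -0.1061], [0.4352, -0.0985], [0.5591, 0.0991], [0.4533, 0.1104]]
rear rim outer/inner [[0.5352, -0.0713], [0.451, -0.0677]]
front rim [[0.5411, 0.05], [0.4576, 0.0518]]
roof front edge [[0.6084, 0.0946], [0.4042, 0.1108]]
base front [[0.603, 0.0969], [0.4054, 0.1128]]
tip top, tip lower edges [[0.4932, -0.135], [0.4751, -0.135], [0.487, -0.2312], [0.4689, -0.2311]]
85 [[511.0, 254.0], [493.0, 450.0], [131.0, 221.0], [110.0, 418.0], [60.0, 74.0], [12.0, 514.0], [149.0, 137.0], [109.0, 509.0]]
86 [[510.0, 247.0], [496.0, 444.0], [129.0, 221.0], [112.0, 418.0], [56.0, 74.0], [16.0, 514.0], [146.0, 137.0], [113.0, 510.0]]
87 [[509.0, 240.0], [498.0, 437.0], [128.0, 221.0], [114.0, 418.0], [52.0, 73.0], [19.0, 515.0], [142.0, 137.0], [116.0, 510.0]]
```

>>> {"api": "play_rows", "payload": {"motion": "0.002 0 -0.028 -0.002 -1;0 0 -0.028 0 -1;0 0 -0.027 0 -1;0.0012 0.015 0 0 -1;0.0012 0.015 0 0 -1"}}

```text
time_s: 4.0
tcp_pos: [0.4767, -0.2888, 0.0375]
orientation: [0.734, 0.679, -0.0, -0.001]
wrist_force: [0.6, 0.4, -0.7]
opening: 0.251
finger_force: 40.0
```

>>> {"api": "play_rows", "payload": {"motion": "0.0012 0.015 0 0 -1;0.0012 0.015 0 0 -1;0.0008 0.01 0 0 -1;0.0008 0.01 0 0 -1;0.0008 0.01 0 0 -1"}}

```text
time_s: 4.42
tcp_pos: [0.4818, -0.2412, 0.0396]
orientation: [0.733, 0.68, -0.0, 0.002]
wrist_force: [-0.4, -2.5, 0.2]
opening: 0.252
finger_force: 40.0
```

>>> {"api": "play_rows", "payload": {"motion": "0.0008 0.01 0 0 -1;0.0008 0.01 0 0 -1;0.0008 0.01 0 0 -1;0.0008 0.01 0 0 -1;0.0008 0.01 0 0 -1"}}

```text
time_s: 4.83
tcp_pos: [0.4845, -0.2009, 0.0386]
orientation: [0.734, 0.68, 0.0, 0.0]
wrist_force: [0.2, -2.6, -0.1]
opening: 0.253
finger_force: 40.0
```

>>> {"api": "play_rows", "payload": {"motion": "0.0008 0.01 0 0 -1;0.0008 0.01 0 0 -1;0.0008 0.01 0 0 -1;0.0008 0.01 0 0 -1;0.0008 0.01 0 0 -1"}}

```text
time_s: 5.25
tcp_pos: [0.4877, -0.1612, 0.0386]
orientation: [0.733, 0.68, -0.0, 0.001]
wrist_force: [-0.5, -6.1, 0.8]
opening: 0.249
finger_force: 40.0
```

Run:
```python
from h import *
t=grab('top','top3.png');cv2.imwrite('pics/crop3.png',cv2.resize(t[145:275,35:265],None,fx=3.4,fy=3.4,interpolation=2))
```

```text
(no output)
```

View pics/crop3.png

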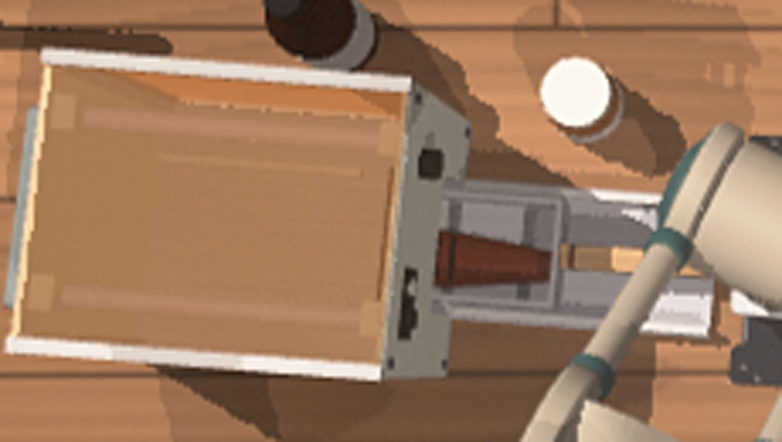

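The tray is moving in squarely. Its rear wall is at crop (558,255) with the blade behind it, and the front is entering the opening. I keep pushing.

>>> {"api": "play_rows", "payload": {"motion": "0.0008 0.01 0 0 -1;0.0008 0.01 0 0 -1;0.0008 0.01 0 0 -1;0.0008 0.01 0 0 -1;0.0008 0.01 0 0 -1"}}

```text
time_s: 5.72
tcp_pos: [0.4905, -0.1205, 0.0384]
orientation: [0.734, 0.68, -0.0, -0.0]
wrist_force: [0.8, -2.8, -1.1]
opening: 0.255
finger_force: 40.0
```

>>> {"api": "play_rows", "payload": {"motion": "0.0008 0.01 0 0 -1;0.0008 0.01 0 0 -1;0.0008 0.01 0 0 -1;0.0008 0.01 0 0 -1;0.0008 0.01 0 0 -1"}}

```text
time_s: 6.13
tcp_pos: [0.4937, -0.0804, 0.0384]
orientation: [0.733, 0.68, -0.0, -0.0]
wrist_force: [0.0, -3.6, -1.0]
opening: 0.251
finger_force: 40.0
```

>>> {"api": "play_rows", "payload": {"motion": "0.0008 0.01 0 0 -1;0.0008 0.01 0 0 -1;0.0008 0.01 0 0 -1;0.0008 0.01 0 0 -1;0.0008 0.01 0 0 -1"}}

```text
time_s: 6.55
tcp_pos: [0.4969, -0.0405, 0.0384]
orientation: [0.733, 0.68, -0.0, -0.0]
wrist_force: [-0.5, -2.1, -1.3]
opening: 0.255
finger_force: 40.0
```

>>> {"api": "play_rows", "payload": {"motion": "0.0008 0.01 0 0 -1;0.0008 0.01 0 0 -1;0.0008 0.01 0 0 -1;0.0008 0.01 0 0 -1;0.0008 0.01 0 0 -1"}}

```text
time_s: 6.97
tcp_pos: [0.5001, -0.0004, 0.0384]
orientation: [0.734, 0.68, -0.0, -0.0]
wrist_force: [0.2, -2.2, -3.1]
opening: 0.251
finger_force: 40.0
```

>>> {"api": "play_rows", "payload": {"motion": "0.0006 0.008 0 0 -1;0 0 0 0 -1;0 0 0 0 -1"}}

```text
time_s: 7.22
tcp_pos: [0.5003, 0.0062, 0.0382]
orientation: [0.733, 0.68, 0.0, -0.001]
wrist_force: [-0.2, 0.7, -2.9]
opening: 0.252
finger_force: 40.0
```

Run:
```python
from h import *
t=grab('top','top4.png');s=grab('side','side4.png')
a=cv2.resize(t[145:275,35:265],(600,339),interpolation=2)
b=cv2.resize(s[260:420,210:350],None,fx=1.6,fy=1.6,interpolation=2)
K=np.zeros((max(a.shape[0],b.shape[0]),a.shape[1]+0,3),np.uint8);K[:a.shape[0]]=a
b2=cv2.resize(s[250:420,200:360],(320,340),interpolation=2)
cv2.imwrite('pics/crop4.png',cv2.resize(np.hstack([cv2.resize(a,(480,340)),b2]),None,fx=1,fy=1))
```

```text
(no output)
```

View pics/crop4.png

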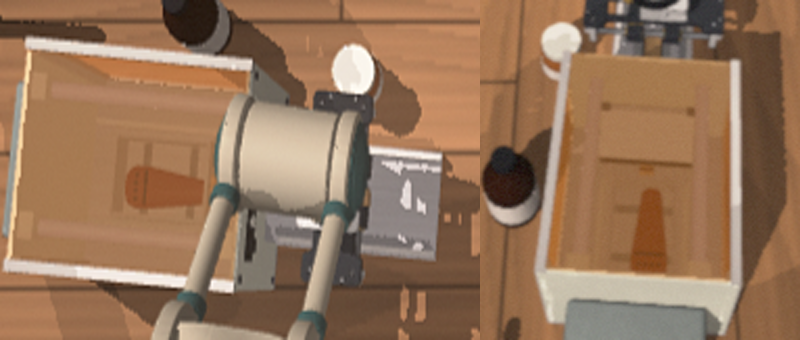

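The tray is inside: the side view shows the tailpiece near (650,235), with the flap riding on the blade. I draw the stick straight out.

>>> {"api": "play_rows", "payload": {"motion": "-0.0008 -0.01 0 0 -1;-0.0012 -0.015 0 0 -1;-0.0016 -0.02 0 0 -1;-0.0016 -0.02 0 0 -1;-0.0016 -0.02 0 0 -1"}}

```text
time_s: 7.73
tcp_pos: [0.4954, -0.0653, 0.0388]
orientation: [0.734, 0.68, -0.0, 0.001]
wrist_force: [-0.2, -0.0, -1.6]
opening: 0.253
finger_force: 40.0
```

>>> {"api": "play_rows", "payload": {"motion": "-0.0016 -0.02 0 0 -1;-0.0016 -0.02 0 0 -1;-0.0024 -0.03 0 0 -1;-0.0024 -0.03 0 0 -1;-0.0024 -0.03 0 0 -1"}}

```text
time_s: 8.15
tcp_pos: [0.4867, -0.1697, 0.0389]
orientation: [0.734, 0.679, 0.0, 0.001]
wrist_force: [-0.3, -0.6, -1.8]
opening: 0.256
finger_force: 40.0
```

>>> {"api": "play_rows", "payload": {"motion": "-0.0032 -0.04 0 0 -1;-0.0032 -0.04 0 0 -1;-0.0032 -0.04 0 0 -1;-0.0032 -0.04 0 0 -1;0 0 0 0 -1"}}

```text
time_s: 8.57
tcp_pos: [0.4772, -0.3034, 0.0393]
orientation: [0.735, 0.678, -0.001, 0.004]
wrist_force: [0.3, 0.1, -1.4]
opening: 0.254
finger_force: 40.0
```

Run:
```python
from h import *
o=arm.get_obs();print(o['time_s'],o['tcp_pos'],o['wrist_force'])
t=grab('top','top5.png');s=grab('side','side5.png')
a=cv2.resize(t[145:275,35:305],(480,340),interpolation=2)
b2=cv2.resize(s[250:420,200:360],(320,340),interpolation=2)
cv2.imwrite('pics/crop5.png',np.hstack([a,b2]))
```

```text
8.5667 [ 0.47719636 -0.30339498  0.03927241] [ 0.25434909  0.06497145 -1.35755201]
```

View pics/crop5.png

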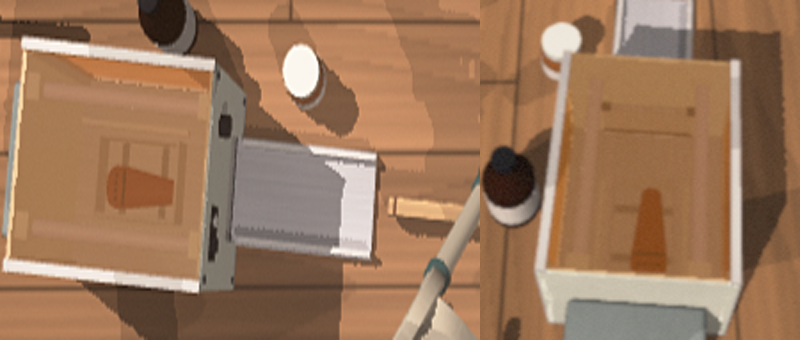

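The shelf is empty and the stick is out behind it. In the side view the flap's lower edge moved from y≈162 to y≈132. I check that numerically.

Run:
```python
from h import *
O=np.array([.5055,.1025]);u=np.array([np.cos(np.radians(85.5)),np.sin(np.radians(85.5))]);n=np.array([-u[1],u[0]])
W=lambda x,y,z:np.r_[O+u*x+n*y,z]
c=cam('side');ct=cam('top')
sh=lambda P:((proj(c,P)-[200,250])*2).round(1).tolist()
for a in(0,.1,.2,.4,.8):
    print('flap',a,sh([W(.009+.07*np.sin(a),y,.084-.07*np.cos(a)) for y in(-.058,.058)]))
print('hinge',sh([W(.009,y,.084) for y in(-.058,.058)]))
print('tray rear rim top if rear=.081',sh([W(.081,y,.05) for y in(-.042,.042)]),'.075',sh([W(.075,y,.05) for y in(-.042,.042)]))
for r in(.075,.081,.087): print('top rear',r,[( (p-[35,145])*[480/270,340/130]).round().tolist() for p in proj(ct,[W(r,-.042,.05),W(r,.042,.05)])])
s=cv2.imread('pics/side5.png');g=cv2.cvtColor(s,cv2.COLOR_BGR2GRAY)
for X in(640,660):
  col=(X-480)//2+200;print(X,list(enumerate(g[290:350,col-1:col+2].mean(1).round().astype(int).tolist(),290)))
```

```text
flap 0 [[125.2, 130.7], [212.6, 136.0]]
flap 0.1 [[124.7, 135.5], [212.5, 140.9]]
flap 0.2 [[124.3, 140.1], [212.4, 145.5]]
flap 0.4 [[123.4, 148.4], [212.3, 153.9]]
flap 0.8 [[121.7, 160.4], [212.7, 166.0]]
hinge [[124.2, 107.1], [215.8, 112.6]]
tray rear rim top if rear=.081 [[132.7, 173.1], [200.1, 177.3]] .075 [[133.1, 168.5], [200.2, 172.7]]
top rear 0.075 [[185.0, 140.0], [179.0, 224.0]]
top rear 0.081 [[181.0, 140.0], [175.0, 223.0]]
top rear 0.087 [[177.0, 139.0], [171.0, 223.0]]
640 [(290, 129), (291, 130), (292, 129), (293, 130), (294, 131), (295, 128), (296, 130), (297, 127), (298, 129), (299, 129), (300, 130), (301, 128), (302, 124), (303, 121), (304, 122), (305, 121), (306, 121), (307, 121), (308, 123), (309, 121), (310, 120), (311, 120), (312, 122), (313, 120), (314, 118), (315, 106), (316, 108), (317, 120), (318, 116), (319, 117), (320, 116), (321, 116), (322, 117), (323, 116), (324, 117), (325, 117), (326, 117), (327, 117), (328, 117), (329, 117), (330, 116), (331, 117), (332, 116), (333, 117), (334, 118), (335, 116), (336, 118), (337, 116), (338, 116), (339, 116), (340, 116), (341, 115), (342, 116), (343, 115), (344, 113), (345, 112), (346, 109), (347, 105), (348, 104), (349, 103)]
660 [(290, 130), (291, 130), (292, 129), (293, 131), (294, 131), (295, 131), (296, 131), (297, 129), (298, 128), (299, 129), (300, 129), (301, 128), (302, 125), (303, 121), (304, 120), (305, 122), (306, 118), (307, 120), (308, 120), (309, 121), (310, 120), (311, 121), (312, 121), (313, 121), (314, 119), (315, 113), (316, 103), (317, 115), (318, 124), (319, 120), (320, 116), (321, 118), (322, 117), (323, 117), (324, 117), (325, 117), (326, 117), (327, 118), (328, 116), (329, 118), (330, 117), (331, 118), (332, 117), (333, 118), (334, 118), (335, 117), (336, 119), (337, 117), (338, 118), (339, 117), (340, 115), (341, 117), (342, 115), (343, 115), (344, 115), (345, 111), (346, 105), (347, 101), (348, 99), (349, 99)]
```

The flap edge shows at y≈131, against 133 predicted for shut, so it is shut. I lay the stick down on the clear bench.

>>> {"api": "play_rows", "payload": {"motion": "-0.0024 -0.03 0 0 -1;-0.0016 -0.02 0 0 -1;0 0 -0.008 0 -1;0 0 -0.005 0 -1;0 0 -0.003 0 -1"}}

```text
time_s: 9.08
tcp_pos: [0.4727, -0.3336, 0.0248]
orientation: [0.734, 0.68, 0.0, -0.001]
wrist_force: [-3.5, 1.0, 40.5]
opening: 0.253
finger_force: 40.0
```

>>> {"api": "play_rows", "payload": {"motion": "0 0 -0.001 0 -1;0 0 0 0 -1;0 0 0 0 -1"}}

```text
time_s: 9.33
tcp_pos: [0.4729, -0.3336, 0.0249]
orientation: [0.733, 0.68, -0.0, -0.001]
wrist_force: [-3.1, 0.3, 3.3]
opening: 0.251
finger_force: 40.0
```

On the bench, with a light 3 N load. I release and retreat straight up.

>>> {"api": "play_rows", "payload": {"motion": "0 0 0 0 1;0 0 0 0 1;0 0 0 0 1;0 0 0 0 1;0 0 0 0 1"}}

```text
time_s: 9.75
tcp_pos: [0.4737, -0.3349, 0.0248]
orientation: [0.733, 0.68, 0.0, 0.0]
wrist_force: [-0.2, -0.6, 0.6]
opening: 0.574
finger_force: 0.0
```

>>> {"api": "play_rows", "payload": {"motion": "0 0 0 0 1;0 0 0 0 1;0 0 0 0 1;0 0 0 0 1;0 0 0.01 0 1"}}

```text
time_s: 10.17
tcp_pos: [0.4726, -0.3342, 0.0318]
orientation: [0.734, 0.68, -0.0, -0.002]
wrist_force: [0.9, 0.4, -0.2]
opening: 0.927
finger_force: 0.0
```

>>> {"api": "play_rows", "payload": {"motion": "0 0 0.03 0 1;0 0 0.04 0 1;0 0 0.05 0 1;0 0 0.05 0 1;0 0 0.05 0 1"}}

```text
time_s: 10.58
tcp_pos: [0.4732, -0.3346, 0.2114]
orientation: [0.733, 0.68, 0.0, 0.0]
wrist_force: [1.8, 0.2, 0.1]
opening: 1.001
finger_force: 0.0
```

>>> {"api": "play_rows", "payload": {"motion": "0 -0.04 0 0 1;0 -0.04 0 0 1;0 -0.04 0 0 1;0 -0.04 0 0 1;0 0 0 0 1"}}

```text
time_s: 11.0
tcp_pos: [0.473, -0.4691, 0.2089]
orientation: [0.735, 0.678, -0.001, 0.002]
wrist_force: [0.4, -0.8, 0.1]
opening: 1.0
finger_force: 0.0
```

Run:
```python
from h import *
o=arm.get_obs();print(o['time_s'],o['tcp_pos'],o['wrist_force'],o['opening'])
t=grab('top','top6.png');s=grab('side','side6.png')
cv2.imwrite('pics/end.png',np.hstack([cv2.resize(t[60:320,0:400],(480,312)),cv2.resize(s[150:420,120:380],(320,312))]))
```

```text
11.0 [ 0.47303714 -0.46911619  0.20890812] [ 0.36946647 -0.79320729  0.07274597] 1.0002660267277956
```

View pics/end.png

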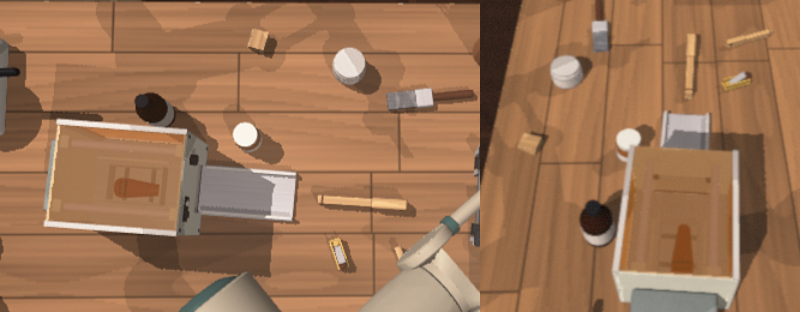

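The final view shows the stick flat on the bench at (362,203), the tray inside the cabinet with the flap shut, and the jar, bottle and tin in place.

```bash
python3 -c "
from bench import arm
print(arm.sign_off())"
```

```text
the job is handed in; nothing more can be done
None
```

I pushed the tray into the cabinet until the flap dropped shut behind it, laid the stick flat on the bench, and handed the job in at about 11 s; the final pictures show the jar, bottle and tin where they stood.

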